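Hang the hoist remote on its sprung peg and tug-test it

TASK

Pick up the hoist's radio remote by the tab of its hanger and hang it by its keyhole on the neck of the steel peg of the red bracket. Before letting go, tug it gently straight down so that the peg carries about 10 N for half a second (never more than 18 N), to be sure that it is held; then let go and leave it hanging still and upright. Do not tip the remote over and leave the other things on the table where they are.

Things in the scene. Friction and masses are not known exactly. Their poses are not given: they have to be found in the camera images.
- remote_grip (a point): Hoist remote, loose: black plastic box 40 x 64 x 100 mm high, buttons on one broad face, upright on the table, 0.26-0.44 kg. From its top rises a steel hanger plate 10 mm thick; its top 52 mm is a tab 40 mm wide to grip across the 10 mm. Point: 20 mm below the tab's top edge, 212 mm above the underside. x = plate normal (thin way), y = plate width, z = up. It may hang either way round.
- remote_slot (a point): Roof (upper end) of the keyhole through the remote's hanger plate, 47 mm straight below remote_grip, 165 mm above the underside; same axes. The keyhole: a window 36 mm wide, from 65 to 22 mm below this point, narrowing at 45 degrees to a slot 14 mm wide over the top 11 mm.
- remote_window (a point): Middle of the keyhole's 36 mm wide window, 42 mm below remote_slot, 89 mm below remote_grip; same axes.
- stand: Red steel bracket, fixed: base plate 180 x 140 x 12 mm, slotted upright 16 mm thick, 106 mm wide, 240 mm high. Origin on the table under the middle of the upright's front face; -x = the way that face looks, along which the steel peg sticks out level; z up. The base reaches 130 mm to the front (-x) and 50 mm behind.
- peg_home (a point): Nominal middle of the peg's neck, 210 mm above the table, 61 mm in front of the upright; axes as the stand's. The peg was clamped by hand: its true axis lies anywhere within 8 mm above or below this point (true sideways). Peg: shaft 18 mm diameter, neck 9 mm diameter and 24 mm long centred here, head 18 mm diameter, its tip 22 mm in front (-x) of here. The slot fits only the neck.
- peg (a joint): How far the peg has been pulled down on its short sprung slide (m): 0 unloaded, 3 N for each mm of sag (0.0033 = 10 N), end stop at 12 mm. It tells the load, not the height at which the peg is clamped.
- battery_mid (a point): Bystander: centre of a loose battery block, black plastic, 44 x 66 x 75 mm high, standing near the remote, no hanger.
- profile_a: Bystander: aluminium channel 300 x 40 x 24 mm lying on the table; origin under its middle, x along it.
- profile_b: Bystander: a second such channel.
- screwdriver_grip (a point): Bystander: screwdriver lying on the table, orange handle; this point is in the handle.
- bin: Bystander: open grey plastic bin 110 x 150 x 50 mm; origin under its middle.
- bearing: Bystander: steel bearing ring, 52 mm diameter, 15 mm high, lying flat; origin under its middle.
- can: Bystander: can, 66 mm diameter, 120 mm high; origin under its middle.
- wrench_grip (a point): Bystander: wrench lying on the table; this point is in its handle.
There are look-alikes about, which are no part of the job. Of the things that look like the stand, the smaller one is meant. Of the things that look like the part that bears remote_grip, take the one that is nearest to the robot's base at the start.

How it is judged:
By the outcome, as a careful person would: the job done as asked, in the order asked, and still so for the second after the job is handed in, with the robot touching nothing.
It also fails if it takes over 58 s, if anything falls off the work surface, if the arm or the gripper's body presses on something with over 40 N, if the wrist force passes 120 N, or if a joint passes its speed limit or range.

ROBOT

A 7-joint arm with a two-finger parallel gripper is mounted at the origin on the work surface. World frame = base frame: x ahead of the robot, y to its left, z up, the work surface at z = 0. Lengths are in m, angles in rad, forces in N, time in s.
With the tool pointing down it reaches from about 0.425 to 0.925 m from the base axis. Payload 6.8 kg.
Tool frame: the origin (TCP) lies at the very end of the fingers, on their centre line; the grasp point (between the pads) lies 19 mm behind it; z points along the fingers, x is the direction in which the jaws open and shut, and the axes are right-handed (so a half turn about z gives the same grasp; the last joint's range is limited). The gripper opens to 85 mm and grips with 20 to 120 N. Pads are 22 mm wide; open, the fingers measure 114 mm over their backs; the gripper's body (76 mm by 85 mm) begins 54 mm behind the grasp point. The pads swing forward as they close: fully open they stand 13 mm farther back than shut.
Start: joints at [-0.108, 0.477, 0.022, 1.555, -0.011, 1.109, -0.083], TCP at [0.675, 0, 0.231] pointing down, gripper open.
Joint ranges: [-2.96, 2.96], [-0.34, 2.1], [-1.41, 1.46], [0.24, 2.44], [-1.37, 4.51], [0.17, 1.92], [-2.96, 2.96]. Speed limits (rad/s): [2.39, 2.39, 3.14, 3.14, 3.14, 3.14, 3.14].

INTERFACE

Orientations are given as a unit quaternion [w, x, y, z].
In Python, from station import get_obs, read_camera, calibration, hand_in, recognise, outline_of, place_of gives the robot as it stands.
- The arm moves only by the tool move_arm, never from a script. Its argument "steps" is a list of rows, each an object with "fingers": the finger opening in mm, from 0 to 85.4; "translation": the shift along the world's x, y, z in mm, a list of three; "turn": the turn about the world's z in rad. In form: [{"fingers": fingers, "translation": [dx, dy, dz], "turn": turn}, ...]. A call has 1 to 10 rows; each row shifts and turns the commanded pose from where the row before left it; what a row does not reach is not made up. A row lasts 1/8 s, in which the tool goes at most 62.5 mm and 10.7 degrees, less where a joint would pass 70% of its speed; a pose out of reach is approached as far as the arm can. A call with a gripper value outside its range is refused whole. The fingers move at their own pace and stop on an object; "newtons" is the grip in N (left out, the last holds). Time passes only in rows, so rows that do not move let the fingers close. It gives the time, the measured TCP pose, the force and the opening at its end, in the units of the state.
- get_obs(): the state, without advancing time (a new reading comes with each control period).
- read_camera(name): name is "scene" or "side" or "wrist"; returns the picture (420x560x3 uint8, blue, green, red); there is no depth.
- calibration(name): a dict with "camera_matrix" (3x3 intrinsics, pixels), "rvec" (rotation vector, rad) and "tvec" (3), from world to camera coordinates, as OpenCV has them. Camera axes: x right, y down, z forward; pixel columns grow to the right and rows downward; lengths in m; the calibration is good to about 2 mm. The wrist camera is an equidistant fisheye: a pixel r from the principal point sees the ray r / f radians off the axis. A picture is of the moment at which its call begins: read the wrist's pose just before it. calibration takes no time and is no camera call; for the wrist camera it gives the pose at the moment of the call.
- hand_in(): hands the job in, once; it reports no verdict.
Trained networks look in the newest picture that a camera, given by its name, has taken for a name from the list of things; names that differ only in an ending like _2 or _b are one class to them, and where a whole thing is asked for, a point or a joint stands for the part that bears it (a point fixed in the world has none). Each returns a list of dicts, best first, with "conf" (0 to 1); they miss things now and then, are a little off and sometimes report something else, mostly with a low value. They report only what shows in the picture. A call takes as long as a camera call. They do not tell look-alikes from the thing itself.
- recognise(camera, name): "xy" ([column, row] in pixels, amid what is visible of it).
- outline_of(camera, name): "mask" (420x560 bool, what is visible of it) and "xy" ([column, row] in pixels, amid what is visible of it).
- place_of(camera, name): "xy" ([column, row] in pixels: a listed point, or the origin of a listed thing).
The state is a dict: "t": time; "q": joint angles; "joint_vel": joint speeds; "joint_torque": joint torques, N m; "eef_pos": TCP position; "tool_rot": TCP orientation; "contact_force": force on the tool from outside, world axes, zero at the start; "torque": the same for the moment, N m; "gripper_width": opening from 0.0 (shut) to 1.0 (fully open).
Only numpy, scipy, OpenCV 4.12 (cv2) and the standard library are available. Lean on these libraries where they do the work, as an engineer would, in place of code of your own. Each camera call takes 0.05 s, during which the arm holds its last target.

## Working session

There is one attempt and no reset: what is moved stays moved. The work goes in short steps, Python scripts to look and compute and a tool call to move; the robot and the scene stay as the last step left them, time stands still between calls to the robot, and variables do not carry over. Pictures are saved under pics/ and viewed, and the job is handed in when it is done.

Besides the shell and the picture viewer there is one more tool, called after "Request:" in YAML: its name, and indented under it one key for each argument. move_arm: Moves the arm, as the interface text tells. Its arguments: {"type":"object","properties":{"steps":{"type":"array"},"newtons":{"type":"number"}},"required":["steps"]}

```bash
mkdir -p pics; ls; cat > h.py <<'E'
import numpy as np, cv2
from station import *
def cal(n):
    c=calibration(n); K=np.array(c["camera_matrix"],float); R=cv2.Rodrigues(np.array(c["rvec"],float))[0]; t=np.array(c["tvec"],float).ravel()
    return K,R,t
def ray(n,px,C=None):
    K,R,t=C or cal(n)
    x=(px[0]-K[0,2])/K[0,0]; y=(px[1]-K[1,2])/K[1,1]
    if n=="wrist":
        r=np.hypot(x,y); d=np.array([x/r*np.sin(r),y/r*np.sin(r),np.cos(r)]) if r>1e-9 else np.array([0,0,1.])
    else: d=np.array([x,y,1.])
    d/=np.linalg.norm(d)
    return -R.T@t, R.T@d
def onz(n,px,z,C=None):
    o,d=ray(n,px,C); return o+d*(z-o[2])/d[2]
def tri(obs):
    A=np.zeros((3,3));b=np.zeros(3);L=[]
    for n,px,*C in obs:
        o,d=ray(n,px,*C); P=np.eye(3)-np.outer(d,d); A+=P;b+=P@o;L.append((o,P))
    x=np.linalg.solve(A,b); return x,[np.linalg.norm(P@(x-o)) for o,P in L]
def proj(n,p,C=None):
    K,R,t=C or cal(n); q=R@np.array(p)+t
    if n=="wrist":
        r=np.hypot(q[0],q[1]); th=np.arctan2(r,q[2]); q=np.array([q[0]/r*th,q[1]/r*th,1])
    else: q=q/q[2]
    return (K@q)[:2]
E
python3 - <<'E'
from h import *
for n in ["scene","side","wrist"]:
    cv2.imwrite(f"pics/{n}0.png",read_camera(n)); K,R,t=cal(n); print(n,(-R.T@t).round(3),K[0,0],K[0,2],K[1,2])
    for k in ["remote_grip","remote_slot","remote_window","stand","peg_home","battery_mid"]:
        print(k,[(np.round(d["xy"]).astype(int).tolist(),round(d["conf"],2)) for d in place_of(n,k)])
o=get_obs();print(o)
E
```

```text
pics
scene [1.643 0.174 1.054] 462.6264876351458 283.28735824644616 216.18345485212768
remote_grip [([342, 218], 0.87), ([346, 194], 0.7), ([371, 254], 0.37)]
remote_slot [([339, 227], 0.66), ([341, 204], 0.49)]
remote_window [([339, 238], 0.87), ([344, 215], 0.51)]
stand [([188, 195], 0.76), ([199, 248], 0.57)]
peg_home [([210, 200], 0.81), ([202, 133], 0.61)]
battery_mid [([287, 232], 0.59)]
side [-0.037  0.714  0.688] 398.6905996009989 274.17832567591415 204.6241176158231
remote_grip [([193, 200], 0.95), ([224, 223], 0.93)]
remote_slot [([196, 217], 0.89), ([228, 243], 0.74), ([324, 199], 0.27), ([227, 201], 0.18)]
remote_window [([228, 256], 0.9), ([196, 230], 0.7), ([295, 328], 0.51)]
stand [([327, 202], 0.73), ([425, 217], 0.64)]
peg_home [([427, 141], 0.78), ([313, 147], 0.65)]
battery_mid []
wrist [0.675 0.072 0.374] 325.19226210127806 275.3100105398879 203.86144213529965
remote_grip [([82, 94], 0.43)]
remote_slot []
remote_window []
stand [([164, 307], 0.68), ([39, 333], 0.67)]
peg_home [([104, 383], 0.93), ([12, 8], 0.19)]
battery_mid [([84, 95], 0.82)]
{'t': 1.05, 'q': array([-0.10809762,  0.47699115,  0.02241268,  1.55540735, -0.01150321,
        1.10931052, -0.08310111]), 'joint_vel': array([ 3.57863341e-06, -1.91733748e-03, -5.86829603e-04,  9.41255123e-04,
       -3.71639428e-04,  2.14425744e-03,  6.46962349e-04]), 'joint_torque': array([ 8.21353387e-04, -5.96330917e+01,  1.60659034e+00, -2.81544024e+01,
        1.24730892e-02,  1.49746509e-03, -4.41266309e-06]), 'eef_pos': array([ 6.75009897e-01, -2.44514893e-06,  2.31310981e-01]), 'tool_rot': array([-5.86339067e-06,  1.00000000e+00, -1.86878064e-05,  5.73192106e-06]), 'contact_force': array([-0.27646183,  0.18308513,  0.71802186]), 'torque': array([ 0.01511334, -0.0371771 , -0.03955204]), 'gripper_width': 0.9981575874686114}
```

View pics/scene0.png

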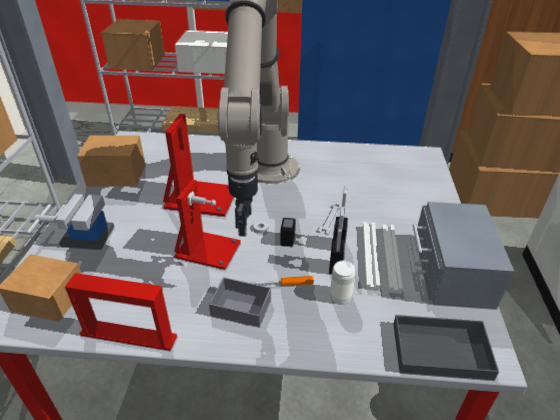

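View pics/side0.png

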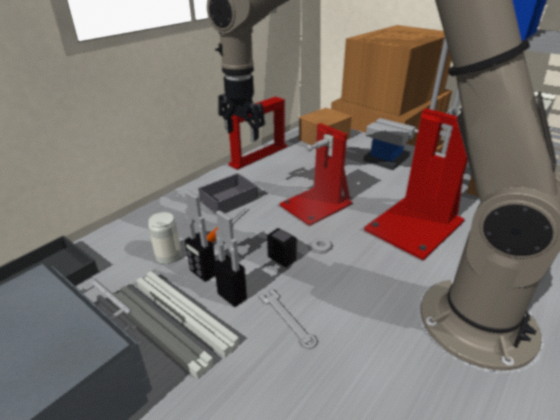

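View pics/wrist0.png

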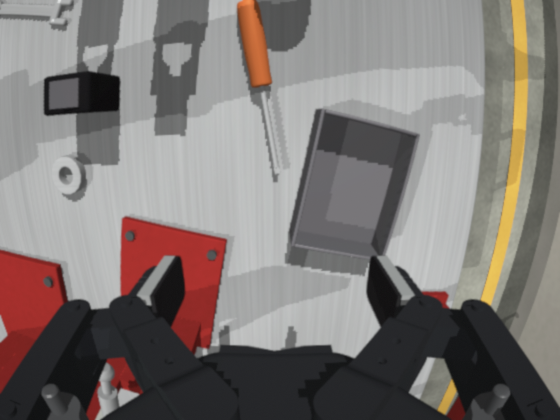

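```bash
python3 - <<'E'
from h import *
a=cv2.imread("pics/scene0.png");b=cv2.imread("pics/side0.png")
c=cv2.resize(a[170:290,260:400],None,fx=4,fy=4,interpolation=2)[:480]
d=cv2.resize(b[180:310,170:290],None,fx=3.69,fy=3.69,interpolation=2)
d=d[:480]
cv2.imwrite("pics/c1.png",cv2.resize(c,(400,343)));
e=cv2.resize(a[110:275,150:260],(320,480),interpolation=2);cv2.imwrite("pics/c2.png",np.hstack([d[:480,:440],e]))
cv2.imwrite("pics/c1.png",c)
print(tri([("scene",(346,194)),("side",(224,223))]),tri([("scene",(342,218)),("side",(193,200))]))
print(tri([("scene",(341,204)),("side",(228,243))]),tri([("scene",(344,215)),("side",(228,256))]))
print(tri([("scene",(339,227)),("side",(196,217))]))
print(tri([("scene",(199,248)),("side",(327,202))]),tri([("scene",(210,200)),("side",(313,147))]))
print(tri([("scene",(188,195)),("side",(425,217))]),tri([("scene",(202,133)),("side",(427,141))]))
print(onz("wrist",(164,307),0), onz("scene",(287,232),.0375))
E
```

```text
(array([0.45817443, 0.28346282, 0.21340127]), [np.float64(0.00020341608344273695), np.float64(0.00020341608344271513)]) (array([0.57517961, 0.26704175, 0.2113467 ]), [np.float64(0.0023026310777596645), np.float64(0.0023026310777595634)])
(array([0.45180552, 0.27706193, 0.16515603]), [np.float64(0.005947022393259032), np.float64(0.005947022393258965)]) (array([0.45534987, 0.28479484, 0.12818212]), [np.float64(0.00025233589112790206), np.float64(0.000252335891127879)])
(array([0.56974262, 0.26531976, 0.16960915]), [np.float64(0.0017086843505127287), np.float64(0.001708684350512697)])
(array([ 0.5111065 , -0.19305822, -0.0045326 ]), [np.float64(0.0017052669187307622), np.float64(0.0017052669187307917)]) (array([ 0.52692989, -0.13010238,  0.20825393]), [np.float64(0.003279928885516904), np.float64(0.003279928885516858)])
(array([ 0.23502173, -0.29484198,  0.00676682]), [np.float64(0.0022390773206017902), np.float64(0.002239077320601893)]) (array([ 0.24727942, -0.2086553 ,  0.27978714]), [np.float64(0.006414254506451611), np.float64(0.0064142545064515815)])
[ 0.51499497 -0.19240545  0.        ] [0.45113948 0.10113834 0.0375    ]
```

```bash
python3 - <<'E'
from h import *
C=cal("wrist")
for p in [(124,218),(226,239)]: print(onz("wrist",p,.012,C))
E
```

```text
[ 0.48292646 -0.05299519  0.012     ]
[ 0.61525851 -0.0786946   0.012     ]
```

View pics/c1.png

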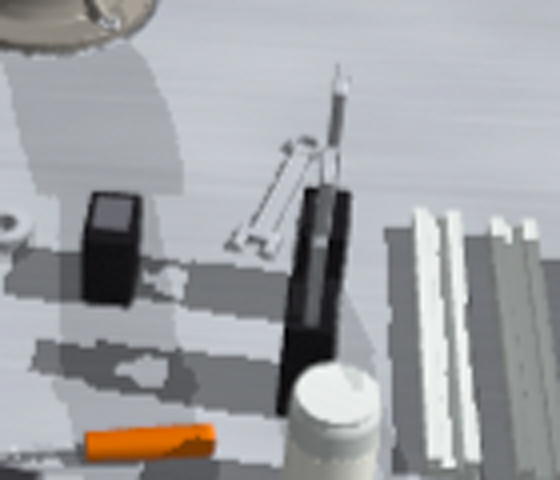

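View pics/c2.png

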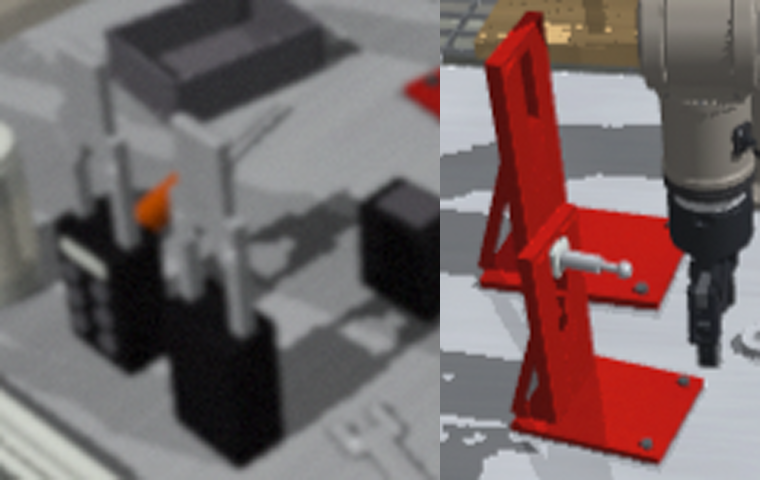

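Near remote A: scene (346,194) / side (224,223), 0.54 m from the base. Remote B: scene (342,218) / side (193,200), 0.63 m. So A is meant. Both remotes stand edge-on in the scene view. Of the stands, the smaller is at scene (199,248) / side (327,202), and its peg points about +y. Next is a look at A from above.

Request:
move_arm:
  steps:
    - {"fingers":85,"translation":[-10,10,25],"turn":0}
    - {"fingers":85,"translation":[-25,22,25],"turn":0}
    - {"fingers":85,"translation":[-30,25,25],"turn":0}
    - {"fingers":85,"translation":[-30,28,25],"turn":0}
    - {"fingers":85,"translation":[-30,28,10],"turn":0}
    - {"fingers":85,"translation":[-30,28,0],"turn":0}
    - {"fingers":85,"translation":[-30,28,0],"turn":0}
    - {"fingers":85,"translation":[-25,25,0],"turn":0}
    - {"fingers":85,"translation":[-10,10,0],"turn":0}
    - {"fingers":85,"translation":[0,0,0],"turn":0}

```text
t: 2.3
eef_pos: [0.455, 0.2042, 0.3415]
tool_rot: [-0.0, 1.0, 0.001, 0.0]
contact_force: [0.4, -0.8, 0.1]
gripper_width: 0.994
```

```bash
python3 - <<'E'
from h import *
o=get_obs();print(o["t"],o["eef_pos"],o["contact_force"])
C=cal("wrist");im=read_camera("wrist");cv2.imwrite("pics/w1.png",im)
np.save("w1.npy",np.array([C],dtype=object),allow_pickle=True)
for k in ["remote_grip","remote_slot"]:
    for d in place_of("wrist",k): print(k,d["xy"],d["conf"],onz("wrist",d["xy"],.212,C))
print(proj("wrist",[.458,.283,.212],C))
b=read_camera("side");cv2.imwrite("pics/s1.png",b);a=read_camera("scene");cv2.imwrite("pics/sc1.png",a)
cv2.imwrite("pics/c3.png",np.hstack([cv2.resize(b[110:230,270:370],(400,480),interpolation=2),cv2.resize(a[170:270,160:250],(400,480),interpolation=2)]))
E
```

```text
2.3 [0.4550378  0.20416455 0.34148942] [ 0.44651782 -0.81837735  0.09910127]Traceback (most recent call last):
  File "<stdin>", line 4, in <module>
ValueError: could not broadcast input array from shape (3,3) into shape (3,)
```

View pics/w1.png

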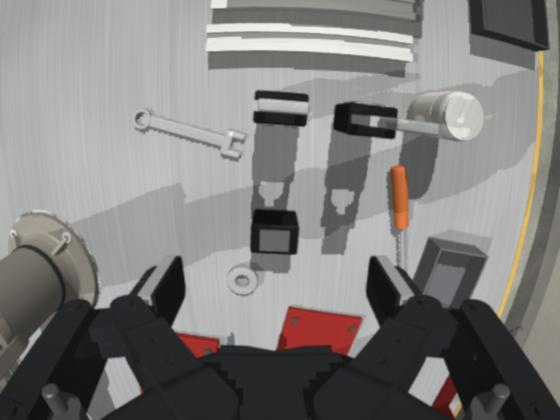

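```bash
python3 - <<'E'
from h import *
C=cal("wrist");im=read_camera("wrist");cv2.imwrite("pics/w1.png",im)
print(-C[1].T@C[2],C[1][2])
for k in ["remote_grip","remote_slot"]:
    for d in place_of("wrist",k): print(k,d["xy"],d["conf"],onz("wrist",d["xy"],.212,C))
print(proj("wrist",[.458,.283,.212],C))
b=read_camera("side");cv2.imwrite("pics/s1.png",b);a=read_camera("scene");cv2.imwrite("pics/sc1.png",a)
cv2.imwrite("pics/c3.png",np.hstack([cv2.resize(b[110:230,270:370],(400,480),interpolation=2),cv2.resize(a[170:270,160:250],(400,480),interpolation=2)]))
cv2.imwrite("pics/c4.png",cv2.resize(im[80:140,230:330],(800,480),interpolation=2))
E
```

```text
[0.45545895 0.27534222 0.48400702] [ 0.00104168 -0.28219466 -0.9593566 ]
remote_grip [285.7, 104.6] 0.94 [0.46435745 0.28057777 0.212     ]
remote_grip [407.5, 122.0] 0.66 [0.57149306 0.26991864 0.212     ]
remote_slot [281.9, 108.3] 0.95 [0.46122905 0.27746671 0.212     ]
remote_slot [391.9, 122.2] 0.76 [0.55656631 0.26882028 0.212     ]
[277.98577706 101.67849439]
```

View pics/c3.png

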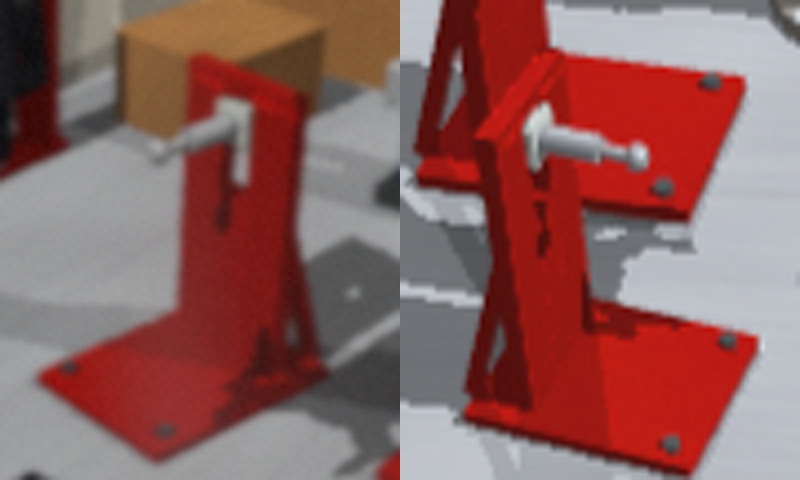

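View pics/c4.png

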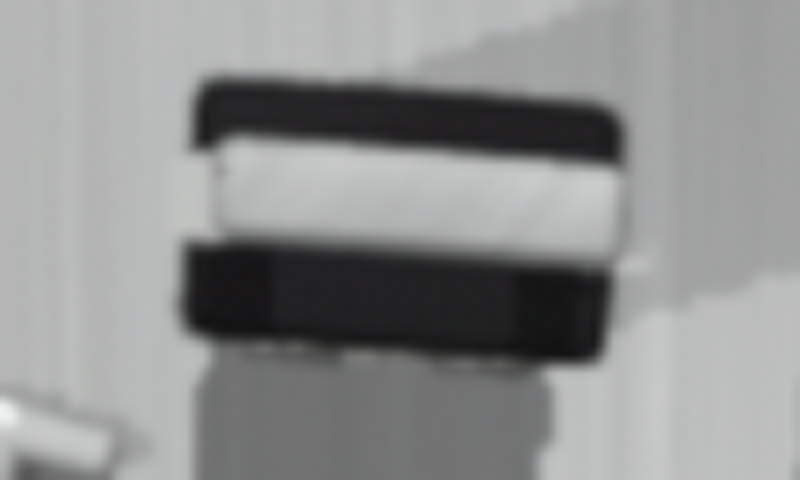

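```bash
python3 - <<'E'
from h import *
C=cal("wrist")
q=[np.array(onz("wrist",(230+u/8,80+v/8),.232,C)) for u,v in [(215,137),(620,162),(615,262),(220,236)]]
for p in q: print(p.round(4))
print("c",np.mean(q,0),"w",[np.linalg.norm(q[i]-q[(i+1)%4]).round(4) for i in range(4)])
for i,j in [(0,1),(3,2)]: v=q[j]-q[i]; print("yaw width",np.degrees(np.arctan2(v[1],v[0])))
# corners of base
A=("scene",(239.9,241.5));B=("scene",(225.7,267.9));A2=("side",(309.25,225.5));B2=("side",(280,204.5))
for n,p in [A,A2,B,B2]: print(n,onz(n,p,.006).round(4))
ta,_=tri([A,A2]);tb,e=tri([B,B2]);print(ta,tb)
for p in [(290,307),(362,318)]: print(onz("wrist",p,.012,C))
h=tri([("side",(309.25,148.75)),("scene",(214,202.7))]);print("head",h)
for n in["scene","side"]:
  for d in recognise(n,"peg"): print(n,d["xy"],d["conf"])
E
```

```text
[0.4418 0.2859 0.232 ]
[0.4804 0.2836 0.232 ]
[0.48   0.2739 0.232 ]
[0.4422 0.2763 0.232 ]
c [0.46109121 0.27991831 0.232     ] w [np.float64(0.0387), np.float64(0.0097), np.float64(0.0379), np.float64(0.0096)]
yaw width -3.4349110970859327
yaw width -3.686948125698274
scene [ 0.479 -0.057  0.006]
side [ 0.4752 -0.048   0.006 ]
scene [ 0.6085 -0.0825  0.006 ]
side [ 0.6085 -0.0802  0.006 ]
[ 0.47791346 -0.05539917  0.00266448] [ 0.60891788 -0.08179201  0.00565174]
[ 0.48080545 -0.04998664  0.012     ]
[ 0.6130249  -0.08034623  0.012     ]
head (array([ 0.53227938, -0.11800142,  0.20450536]), [np.float64(0.0015803676595336122), np.float64(0.0015803676595337974)])
scene [204.1, 203.6] 0.51
scene [238.0, 304.7] 0.5
side [319.3, 142.0] 0.68
```

A's tab top is a clean 39 x 10 mm rectangle in the wrist view, crop corners (215,137)-(615,262). That puts its centre at (0.461, 0.280), with the plate width at -3.5°. I'll turn the jaws across the plate and move over it.

Request:
move_arm:
  steps:
    - {"fingers":85,"translation":[0,8,0],"turn":0.1}
    - {"fingers":85,"translation":[1,8,0],"turn":0.16}
    - {"fingers":85,"translation":[1,8,0],"turn":0.16}
    - {"fingers":85,"translation":[1,8,0],"turn":0.16}
    - {"fingers":85,"translation":[1,8,0],"turn":0.16}
    - {"fingers":85,"translation":[1,9,0],"turn":0.16}
    - {"fingers":85,"translation":[1,9,0],"turn":0.16}
    - {"fingers":85,"translation":[0,9,0],"turn":0.16}
    - {"fingers":85,"translation":[0,9,0],"turn":0.16}
    - {"fingers":85,"translation":[0,0,0],"turn":0.13}

```text
t: 3.95
eef_pos: [0.461, 0.2806, 0.3411]
tool_rot: [-0.0, 0.726, 0.687, -0.0]
contact_force: [-0.6, -0.6, -0.5]
gripper_width: 0.997
```

Request:
move_arm:
  steps:
    - {"fingers":60,"translation":[0,0,-20],"turn":0}
    - {"fingers":60,"translation":[0,0,-30],"turn":0}
    - {"fingers":60,"translation":[0,0,0],"turn":0}
    - {"fingers":60,"translation":[0,0,0],"turn":0}

```text
t: 4.45
eef_pos: [0.4616, 0.2802, 0.2923]
tool_rot: [0.0, 0.728, 0.685, 0.001]
contact_force: [-0.4, 0.2, -0.4]
gripper_width: 0.705
```

```bash
python3 - <<'E'
from h import *
o=get_obs();print(o["t"],o["eef_pos"],o["q"],o["tool_rot"])
C=cal("wrist");im=read_camera("wrist");cv2.imwrite("pics/w2.png",im)
print(-C[1].T@C[2],C[1])
for d in place_of("wrist","remote_grip"): print(d["xy"],d["conf"],onz("wrist",d["xy"],.212,C))
print(proj("wrist",[.461,.280,.232],C))
E
```

```text
4.45 [0.46155001 0.28024586 0.29232023] [-0.40716373  0.21704808 -0.29767976  1.78895117  0.06944455  1.14465071
  0.78279337] [4.20595557e-05 7.28367993e-01 6.85185927e-01 5.57014973e-04]
[0.389927   0.2851555  0.43487786] [[ 6.08268088e-02  9.98148310e-01 -2.25879610e-04]
 [ 9.57542225e-01 -5.82883953e-02  2.82339068e-01]
 [ 2.81803097e-01 -1.73900738e-02 -9.59314651e-01]]
[272.9, 208.8] 0.62 [0.45898127 0.279164   0.212     ]
[269.4, 335.3] 0.58 [0.57339522 0.26880246 0.212     ]
[274.13444619 220.61868494]
```

View pics/w2.png

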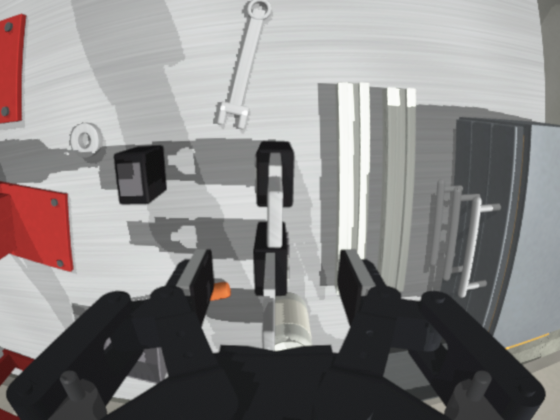

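Request:
move_arm:
  steps:
    - {"fingers":60,"translation":[0,0,-20],"turn":0}
    - {"fingers":50,"translation":[0,0,-25],"turn":0}
    - {"fingers":50,"translation":[0,0,-25],"turn":0}
    - {"fingers":50,"translation":[0,0,-20],"turn":0}
    - {"fingers":50,"translation":[0,0,-9],"turn":0}
    - {"fingers":40,"translation":[0,0,0],"turn":0}
    - {"fingers":40,"translation":[0,0,0],"turn":0}

```text
t: 5.42
eef_pos: [0.4616, 0.2805, 0.1934]
tool_rot: [0.0, 0.728, 0.685, 0.001]
contact_force: [1.1, -0.2, 0.6]
gripper_width: 0.469
```

```bash
python3 - <<'E'
from h import *
o=get_obs();print(o["t"],o["eef_pos"],o["contact_force"])
im=read_camera("wrist");a=read_camera("side")
cv2.imwrite("pics/w3.png",np.hstack([im[100:400,130:430],cv2.resize(a[150:310,150:310],(400,400))[:300]]))
E
```

```text
5.425 [0.46160654 0.28048454 0.19339241] [ 1.07052476 -0.16196851  0.62688125]
```

View pics/w3.png

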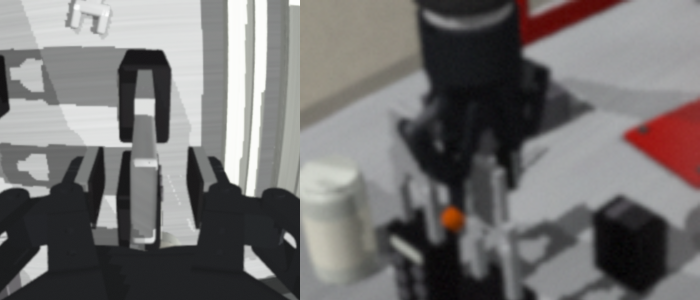

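The tab stands between the pads at (145,190) in the left picture. Closing.

Request:
move_arm:
  steps:
    - {"fingers":20,"translation":[0,0,0],"turn":0}
    - {"fingers":10,"translation":[0,0,0],"turn":0}
    - {"fingers":4,"translation":[0,0,0],"turn":0}
    - {"fingers":4,"translation":[0,0,0],"turn":0}
    - {"fingers":4,"translation":[0,0,0],"turn":0}
    - {"fingers":4,"translation":[0,0,0],"turn":0}
    - {"fingers":4,"translation":[0,0,0],"turn":0}
  newtons: 70

```text
t: 6.4
eef_pos: [0.4614, 0.2801, 0.1927]
tool_rot: [0.0, 0.728, 0.685, 0.0]
contact_force: [0.0, -1.2, 5.7]
gripper_width: 0.106
```

Request:
move_arm:
  steps:
    - {"fingers":4,"translation":[0,0,5],"turn":0}
    - {"fingers":4,"translation":[0,0,10],"turn":0}
    - {"fingers":4,"translation":[0,0,15],"turn":0}
    - {"fingers":4,"translation":[0,0,0],"turn":0}
    - {"fingers":4,"translation":[0,0,0],"turn":0}

```text
t: 7.02
eef_pos: [0.4609, 0.28, 0.2223]
tool_rot: [0.0, 0.728, 0.685, 0.0]
contact_force: [1.4, -1.3, -2.7]
gripper_width: 0.11
```

```bash
python3 - <<'E'
from h import *
o=get_obs();print(o["t"],o["eef_pos"],o["contact_force"],o["torque"])
E
```

```text
7.025 [0.4609131  0.27995259 0.22232504] [ 1.42568359 -1.33041347 -2.73614999] [-0.03286754  0.0130854  -0.01404425]
```

Request:
move_arm:
  steps:
    - {"fingers":4,"translation":[0,0,25],"turn":0}
    - {"fingers":4,"translation":[0,0,25],"turn":0}
    - {"fingers":4,"translation":[5,-10,20],"turn":-0.02}
    - {"fingers":4,"translation":[9,-25,8],"turn":-0.02}
    - {"fingers":4,"translation":[9,-35,0],"turn":-0.02}
    - {"fingers":4,"translation":[9,-38,0],"turn":-0.02}
    - {"fingers":4,"translation":[9,-40,0],"turn":-0.02}
    - {"fingers":4,"translation":[9,-40,0],"turn":-0.02}
    - {"fingers":4,"translation":[9,-40,0],"turn":-0.02}
    - {"fingers":4,"translation":[9,-35,0],"turn":-0.01}

```text
t: 8.28
eef_pos: [0.5284, 0.0133, 0.2993]
tool_rot: [-0.0, 0.779, 0.628, -0.001]
contact_force: [1.3, -0.5, -2.7]
gripper_width: 0.113
```

Request:
move_arm:
  steps:
    - {"fingers":4,"translation":[9,-30,0],"turn":0}
    - {"fingers":4,"translation":[6,-20,0],"turn":0}
    - {"fingers":4,"translation":[3,-9,0],"turn":0}
    - {"fingers":4,"translation":[0,0,0],"turn":0}
    - {"fingers":4,"translation":[0,0,0],"turn":0}

```text
t: 8.9
eef_pos: [0.5467, -0.041, 0.3001]
tool_rot: [-0.0, 0.777, 0.629, -0.0]
contact_force: [-0.4, -0.5, -2.7]
gripper_width: 0.11
```

```bash
python3 - <<'E'
from h import *
o=get_obs();print(o["t"],o["eef_pos"],o["tool_rot"],o["contact_force"],o["q"])
C=cal("wrist");w=read_camera("wrist");a=read_camera("side");s=read_camera("scene")
cv2.imwrite("pics/w4.png",w);cv2.imwrite("pics/si4.png",a);cv2.imwrite("pics/sc4.png",s)
cv2.imwrite("pics/c5.png",np.hstack([cv2.resize(a[80:240,240:370],(390,480),interpolation=2),cv2.resize(s[140:290,160:280],(384,480),interpolation=2)]))
for n in["scene","side","wrist"]:
  for k in ["remote_slot","remote_window","peg_home"]:
    print(n,k,[(d["xy"],d["conf"]) for d in place_of(n,k)])
E
```

```text
8.9 [ 0.54668359 -0.04100867  0.30007615] [-3.90759919e-04  7.77191444e-01  6.29264097e-01 -4.66903127e-05] [-0.36632949 -0.54175945 -2.68590034] [ 0.00847346  0.21075364 -0.05543411  1.77287724  0.01202299  1.15884125
  1.31065525]
scene remote_slot [([236.5, 184.7], 0.88), ([339.1, 228.9], 0.77)]
scene remote_window [([236.9, 201.6], 0.92), ([337.3, 236.4], 0.76), ([370.1, 256.4], 0.53)]
scene peg_home [([207.7, 198.7], 0.83), ([202.5, 136.4], 0.8)]
side remote_slot [([287.9, 134.9], 0.9), ([197.7, 217.9], 0.72)]
side remote_window [([287.7, 148.3], 0.98), ([196.5, 230.7], 0.97)]
side peg_home [([426.0, 140.3], 0.71), ([310.4, 146.4], 0.65), ([166.3, 259.9], 0.45)]
wrist remote_slot [([547.8, 164.7], 0.78), ([277.3, 240.8], 0.63), ([372.5, 75.2], 0.22)]
wrist remote_window [([274.4, 214.2], 0.86), ([522.7, 160.1], 0.82)]
wrist peg_home [([155.5, 215.2], 0.56)]
```

View pics/w4.png

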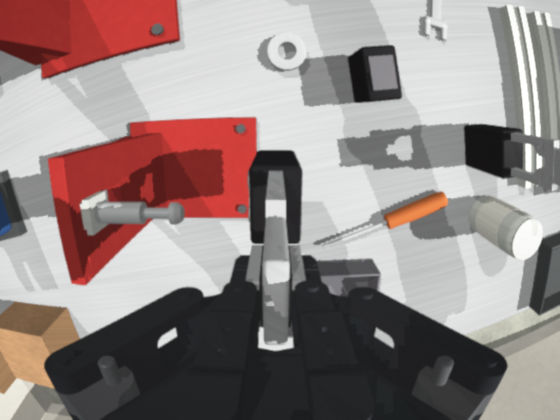

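View pics/c5.png

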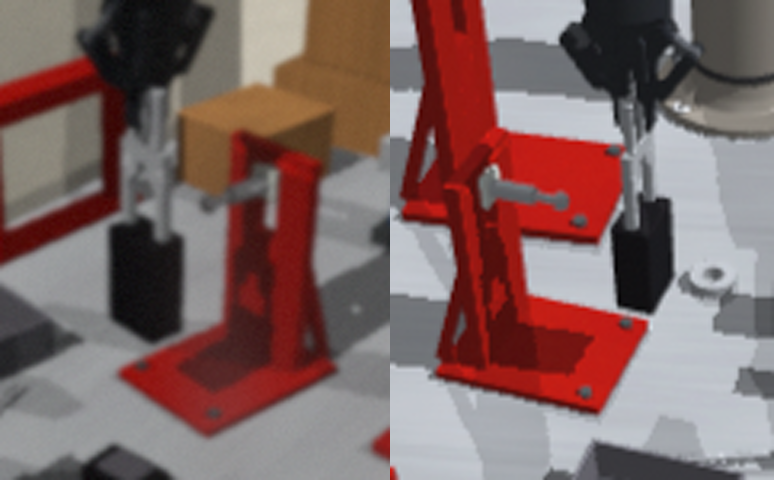

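```bash
python3 - <<'E'
from h import *
w=cv2.imread("pics/w4.png");a=cv2.imread("pics/si4.png");s=cv2.imread("pics/sc4.png")
A=cv2.resize(w[180:240,80:200],(800,400),interpolation=2)   # 6.667
B=cv2.resize(a[125:155,295:345],(400,200)[::1],interpolation=2)[:, :] # hx8, vy 6.667
c=cv2.resize(s[185:215,180:220],(400,200),interpolation=2) # 10,6.667
cv2.imwrite("pics/c6.png",np.vstack([A,np.hstack([B,c])]))
E
```

```text
(no output)
```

View pics/c6.png

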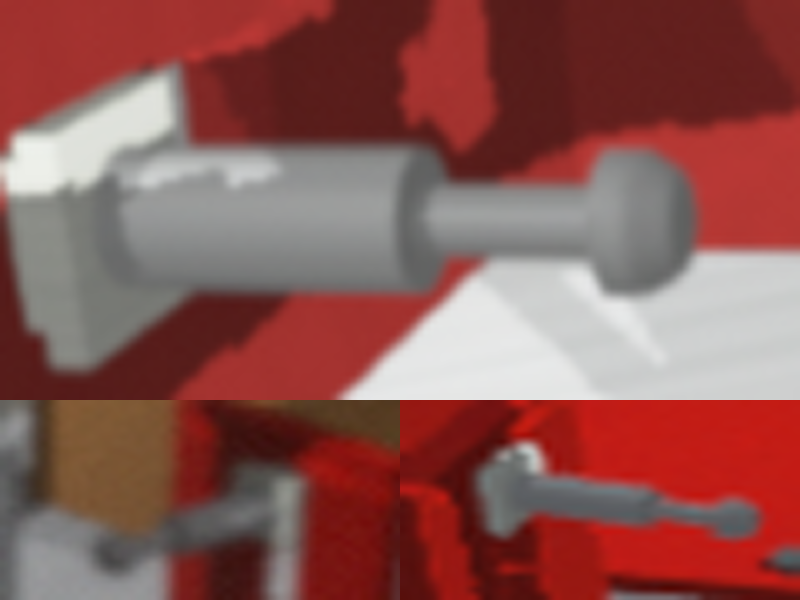

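```bash
cat > m.py <<'E'
from h import *
C=cal("wrist")
W=("wrist",(176.3,213.2),C);S=("side",(309.4,147.8));N=("scene",(213.7,202.5))
for c in ([W,S],[W,N],[S,N],[W,S,N]):
    x,e=tri(c); print([i[0] for i in c],x.round(4),np.round(e,4))
for z in (.2,.205,.21):
    h=onz("wrist",(176.3,213.2),z,C); r=onz("wrist",(143,212.9),z,C); r2=onz("wrist",(100,213.2),z,C)
    print(z,h.round(4),r.round(4),r2.round(4),np.linalg.norm(h-r),np.degrees(np.arctan2(*(h-r)[1::-1])),np.degrees(np.arctan2(*(h-r2)[1::-1])))
    o,d=ray("wrist",(176.3,213.2),C); print(" range",np.dot(h-o,C[1][2]), 22.4)
o=get_obs(); p=o["eef_pos"]; print(p)
# gripped plate columns: where plate window centre should be
for dz in (19,-28,-70): print(proj("wrist",p+[0,0,dz/1000],C))
E
python3 m.py
```

```text
['wrist', 'side'] [ 0.5359 -0.1206  0.204 ] [0.0008 0.0008]
['wrist', 'scene'] [ 0.5354 -0.1186  0.209 ] [0.0004 0.0004]
['side', 'scene'] [ 0.533  -0.119   0.2063] [0.001 0.001]
['wrist', 'side', 'scene'] [ 0.5344 -0.119   0.2068] [0.0015 0.0016 0.0013]
0.2 [ 0.5376 -0.1217  0.2   ] [ 0.5314 -0.1509  0.2   ] [ 0.523  -0.1929  0.2   ] 0.029822831390612845 77.843990980269 78.4202464817302
 range 0.2555000202907857 22.4
0.205 [ 0.5364 -0.1197  0.205 ] [ 0.5302 -0.1483  0.205 ] [ 0.5221 -0.1895  0.205 ] 0.029209068162384475 77.84399098026883 78.42024648173015
 range 0.25024174969896495 22.4
0.21 [ 0.5351 -0.1178  0.21  ] [ 0.5291 -0.1457  0.21  ] [ 0.5211 -0.1861  0.21  ] 0.028595304934156084 77.84399098026888 78.42024648173017
 range 0.24498347910714408 22.4
[ 0.54700652 -0.04195575  0.30031331]
[274.22569283 281.96948969]
[274.54790672 240.41658047]
[274.73329293 216.80794981]
```

Request:
move_arm:
  steps:
    - {"fingers":4,"translation":[2,0,-8],"turn":0}
    - {"fingers":4,"translation":[2,-1,-10],"turn":0}
    - {"fingers":4,"translation":[-3,-20,-5],"turn":0}
    - {"fingers":4,"translation":[-3,-17,0],"turn":0}
    - {"fingers":4,"translation":[0,0,0],"turn":0}
    - {"fingers":4,"translation":[0,0,0],"turn":0}

```text
t: 10.25
eef_pos: [0.5453, -0.0794, 0.2775]
tool_rot: [-0.0, 0.778, 0.629, 0.0]
contact_force: [-0.3, 0.3, -2.7]
gripper_width: 0.109
```

```bash
python3 - <<'E'
from h import *
o=get_obs();print(o["t"],o["eef_pos"],o["tool_rot"],o["contact_force"])
C=cal("wrist");w=read_camera("wrist");a=read_camera("side");s=read_camera("scene")
cv2.imwrite("pics/w5.png",w)
A=cv2.resize(w[160:290,90:350],(800,400),interpolation=2)
cv2.imwrite("pics/c7.png",np.vstack([A,np.hstack([cv2.resize(a[110:170,270:350],(400,300),interpolation=2),cv2.resize(s[170:230,180:260],(400,300),interpolation=2)])])[:600])
p=o["eef_pos"]
for dz in (-28,-32.5,-70): print(proj("wrist",p+[0,0,dz/1000],C))
for n in["scene","side","wrist"]:
  for k in ["remote_slot","remote_window"]:
    print(n,k,[(d["xy"],d["conf"]) for d in place_of(n,k)][:2],proj(n,p+[0,0,-.028 if "slot" in k else -.07]))
E
```

```text
10.25 [ 0.54529961 -0.07936994  0.27750187] [-6.44431026e-05  7.77510656e-01  6.28869620e-01  4.20091765e-04] [-0.34298672  0.30178894 -2.73604207]
[274.49252364 240.45419948]
[274.51176571 237.45374987]
[274.64501547 216.81551976]
scene remote_slot [([224.7, 190.5], 0.94), ([338.8, 226.9], 0.58)] [225.08337851 194.3342898 ]
scene remote_window [([337.7, 239.1], 0.95), ([226.6, 205.4], 0.8)] [226.01754822 205.62390216]
side remote_slot [([298.5, 138.0], 0.62), ([226.8, 199.7], 0.62)] [297.80410509 136.60405854]
side remote_window [([298.8, 151.2], 0.87), ([197.1, 234.4], 0.57)] [297.50354087 150.92799387]
wrist remote_slot [([273.7, 242.7], 0.75)] [275.19817516 240.78464425]
wrist remote_window [([275.7, 217.6], 0.87), ([556.3, 158.2], 0.78)] [275.39602686 217.1103795 ]
```

View pics/c7.png

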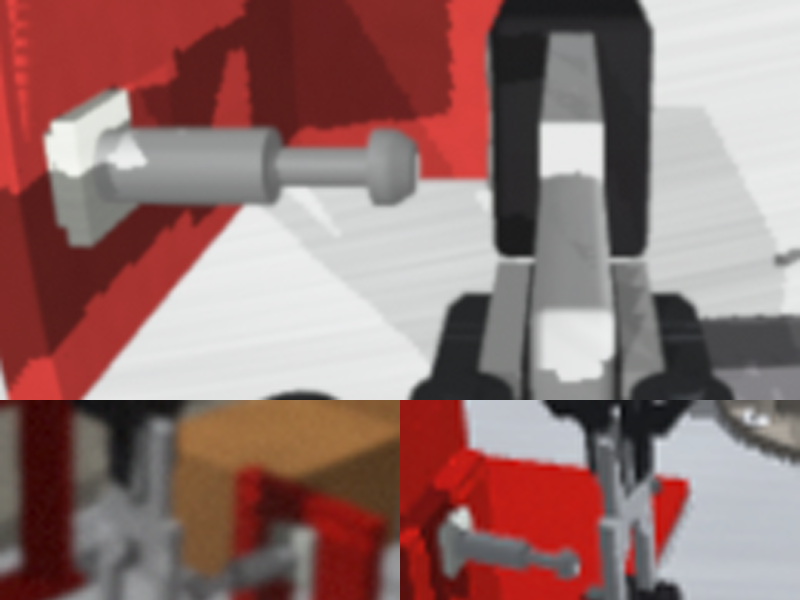

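```bash
python3 - <<'E'
from h import *
C=cal("wrist");o=get_obs();p=o["eef_pos"]
n=np.array([.208,.978,0]);u=np.array([.978,-.208,0])
for z in (.204,.207,.21):
  for px in [(217.4,214.3),(180,213.8),(147,213.5)]:
    h=onz("wrist",px,z,C);print(z,h.round(4),"lat",((h-p)@u*1e3).round(2),"along",((h-p)@n*1e3).round(1))
print(tri([("wrist",(217.4,214.3),C),("side",(309.4,147.8)),("scene",(213.7,202.5))]))
E
```

```text
0.204 [ 0.536  -0.1193  0.204 ] lat -0.67 along -40.5
0.204 [ 0.53   -0.1463  0.204 ] lat -0.92 along -68.2
0.204 [ 0.5245 -0.1718  0.204 ] lat -0.98 along -94.2
0.207 [ 0.5351 -0.1185  0.207 ] lat -1.66 along -39.9
0.207 [ 0.5292 -0.1452  0.207 ] lat -1.9 along -67.2
0.207 [ 0.5238 -0.1703  0.207 ] lat -1.96 along -92.9
0.21 [ 0.5343 -0.1178  0.21  ] lat -2.65 along -39.4
0.21 [ 0.5284 -0.144   0.21  ] lat -2.89 along -66.3
0.21 [ 0.5231 -0.1688  0.21  ] lat -2.95 along -91.6
(array([ 0.53404316, -0.11882149,  0.20670288]), [np.float64(0.0011520746217461857), np.float64(0.0013194832999723063), np.float64(0.0012326996734587203)])
```

Request:
move_arm:
  steps:
    - {"fingers":4,"translation":[-3,-8,0],"turn":0}
    - {"fingers":4,"translation":[-3,-10,0],"turn":0}
    - {"fingers":4,"translation":[-2,-10,0],"turn":0}
    - {"fingers":4,"translation":[-2,-9,0],"turn":0}
    - {"fingers":4,"translation":[-1,-8,0],"turn":0}
    - {"fingers":4,"translation":[0,0,0],"turn":0}

```text
t: 11.45
eef_pos: [0.5339, -0.1259, 0.2773]
tool_rot: [0.0, 0.778, 0.628, -0.0]
contact_force: [-0.7, 0.7, -2.1]
gripper_width: 0.109
```

Request:
move_arm:
  steps:
    - {"fingers":4,"translation":[-1,-5,0],"turn":0}
    - {"fingers":4,"translation":[-1,-5,0],"turn":0}
    - {"fingers":4,"translation":[0,0,0],"turn":0}
    - {"fingers":4,"translation":[0,0,0],"turn":0}

```text
t: 11.95
eef_pos: [0.5321, -0.1348, 0.2773]
tool_rot: [-0.0, 0.778, 0.629, 0.0]
contact_force: [0.3, -0.6, -2.7]
gripper_width: 0.108
```

```bash
cat > look.py <<'E'
from h import *
import sys
k=sys.argv[1]
o=get_obs();print(o["t"],o["eef_pos"],o["tool_rot"],o["contact_force"],o["torque"],o["gripper_width"])
C=cal("wrist");w=read_camera("wrist");a=read_camera("side");s=read_camera("scene")
cv2.imwrite(f"pics/w{k}.png",w);cv2.imwrite(f"pics/si{k}.png",a);cv2.imwrite(f"pics/sc{k}.png",s)
A=cv2.resize(w[150:280,140:400],(800,400),interpolation=2)
cv2.imwrite(f"pics/d{k}.png",np.vstack([A,np.hstack([cv2.resize(a[120:160,270:350],(400,200),interpolation=2),cv2.resize(s[180:220,180:260],(400,200),interpolation=2)])])[:600])
E
python3 look.py 6
```

```text
11.95 [ 0.53205459 -0.13481143  0.27730145] [-6.56764411e-05  7.77523790e-01  6.28853519e-01  5.05151037e-05] [ 0.32083181 -0.64382589 -2.66900644] [-0.04470526  0.04093841  0.00324792] 0.10810686818590687
```

View pics/d6.png

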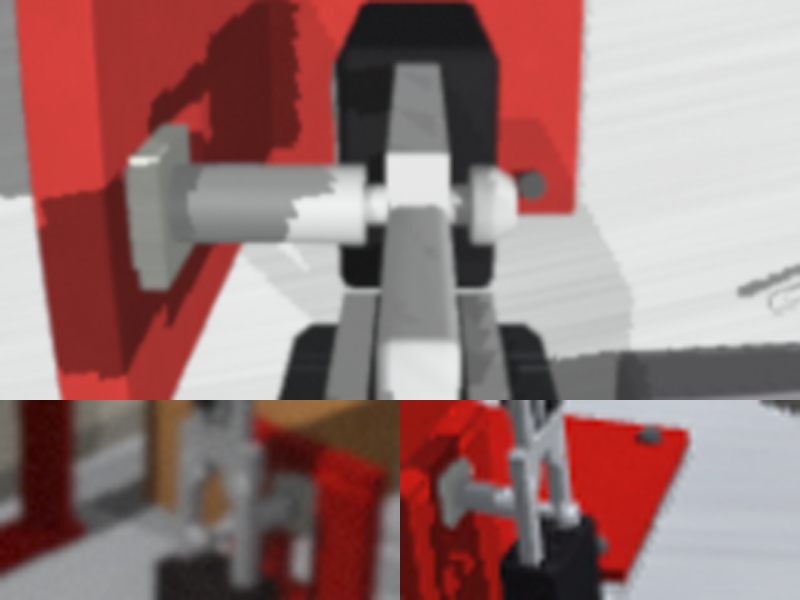

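```bash
python3 - <<'E'
from h import *
C=cal("wrist");o=get_obs();p=o["eef_pos"]
n=np.array([.208,.978,0]);u=np.array([.978,-.208,0])
for z in (.204,.207,.21):
  for px in [(301.5,215.6),(262.5,216),(230,216)]:
    h=onz("wrist",px,z,C);print(z,"lat",((h-p)@u*1e3).round(2),"along",((h-p)@n*1e3).round(1))
E
```

```text
0.204 lat 0.25 along 18.8
0.204 lat 0.51 along -8.5
0.204 lat 0.56 along -31.5
0.207 lat -0.75 along 18.6
0.207 lat -0.49 along -8.4
0.207 lat -0.45 along -31.0
0.21 lat -1.75 along 18.3
0.21 lat -1.49 along -8.3
0.21 lat -1.45 along -30.6
```

Request:
move_arm:
  steps:
    - {"fingers":4,"translation":[0,0,-6],"turn":0}
    - {"fingers":4,"translation":[0,0,-8],"turn":0}
    - {"fingers":4,"translation":[0,0,-6],"turn":0}
    - {"fingers":4,"translation":[0,0,-4],"turn":0}
    - {"fingers":4,"translation":[0,0,0],"turn":0}
    - {"fingers":4,"translation":[0,0,0],"turn":0}

```text
t: 12.85
eef_pos: [0.5322, -0.135, 0.2535]
tool_rot: [0.0, 0.778, 0.629, 0.0]
contact_force: [-0.8, -0.0, -3.0]
gripper_width: 0.103
```

Request:
move_arm:
  steps:
    - {"fingers":4,"translation":[0,0,-3],"turn":0}
    - {"fingers":4,"translation":[0,0,-3],"turn":0}
    - {"fingers":4,"translation":[0,0,-2],"turn":0}
    - {"fingers":4,"translation":[0,0,0],"turn":0}
    - {"fingers":4,"translation":[0,0,0],"turn":0}

```text
t: 13.48
eef_pos: [0.5321, -0.135, 0.2454]
tool_rot: [0.0, 0.778, 0.629, 0.0]
contact_force: [0.8, 0.6, -2.5]
gripper_width: 0.108
```

```bash
python3 look.py 7
```

```text
13.475 [ 0.53205477 -0.13502844  0.24535298] [2.18470396e-05 7.77594586e-01 6.28765981e-01 3.08976549e-05] [ 0.79329698  0.58943711 -2.51304551] [-0.02179556 -0.00404743  0.0364234 ] 0.10751553719372964
```

View pics/d7.png

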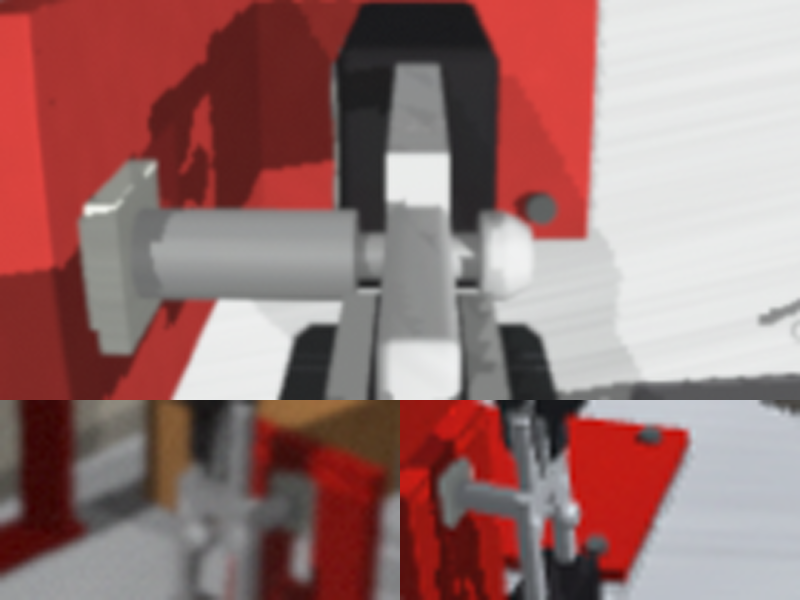

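No lateral force, and the neck is entering the slot. Next, single-millimetre steps until contact.

Request:
move_arm:
  steps:
    - {"fingers":4,"translation":[0,0,-1],"turn":0}
    - {"fingers":4,"translation":[0,0,-1],"turn":0}
    - {"fingers":4,"translation":[0,0,-1],"turn":0}
    - {"fingers":4,"translation":[0,0,0],"turn":0}

```text
t: 14.12
eef_pos: [0.5319, -0.135, 0.2422]
tool_rot: [-0.0, 0.778, 0.629, -0.0]
contact_force: [-0.1, -0.7, -2.8]
gripper_width: 0.111
```

Request:
move_arm:
  steps:
    - {"fingers":4,"translation":[0,0,-1],"turn":0}
    - {"fingers":4,"translation":[0,0,0],"turn":0}
    - {"fingers":4,"translation":[0,0,0],"turn":0}

```text
t: 14.5
eef_pos: [0.532, -0.135, 0.2413]
tool_rot: [-0.0, 0.778, 0.629, -0.0]
contact_force: [-0.2, -0.2, -3.4]
gripper_width: 0.109
```

Request:
move_arm:
  steps:
    - {"fingers":4,"translation":[0,0,-1],"turn":0}
    - {"fingers":4,"translation":[0,0,0],"turn":0}
    - {"fingers":4,"translation":[0,0,0],"turn":0}

```text
t: 14.88
eef_pos: [0.532, -0.135, 0.2403]
tool_rot: [-0.0, 0.778, 0.629, 0.0]
contact_force: [0.8, -0.2, -2.7]
gripper_width: 0.104
```

Request:
move_arm:
  steps:
    - {"fingers":4,"translation":[0,0,-1],"turn":0}
    - {"fingers":4,"translation":[0,0,0],"turn":0}
    - {"fingers":4,"translation":[0,0,0],"turn":0}

```text
t: 15.25
eef_pos: [0.532, -0.135, 0.2393]
tool_rot: [-0.0, 0.778, 0.629, -0.0]
contact_force: [-0.4, -0.1, -2.6]
gripper_width: 0.11
```

Request:
move_arm:
  steps:
    - {"fingers":4,"translation":[0,0,-1],"turn":0}
    - {"fingers":4,"translation":[0,0,0],"turn":0}
    - {"fingers":4,"translation":[0,0,0],"turn":0}

```text
t: 15.62
eef_pos: [0.532, -0.135, 0.2383]
tool_rot: [-0.0, 0.778, 0.629, -0.0]
contact_force: [0.2, 0.6, -3.2]
gripper_width: 0.107
```

Request:
move_arm:
  steps:
    - {"fingers":4,"translation":[0,0,-1],"turn":0}
    - {"fingers":4,"translation":[0,0,0],"turn":0}
    - {"fingers":4,"translation":[0,0,0],"turn":0}

```text
t: 16.0
eef_pos: [0.5321, -0.135, 0.2375]
tool_rot: [0.0, 0.778, 0.629, 0.0]
contact_force: [-0.7, 0.1, -0.7]
gripper_width: 0.109
```

Request:
move_arm:
  steps:
    - {"fingers":4,"translation":[0,0,-1],"turn":0}
    - {"fingers":4,"translation":[0,0,0],"turn":0}
    - {"fingers":4,"translation":[0,0,0],"turn":0}

```text
t: 16.38
eef_pos: [0.5321, -0.135, 0.2366]
tool_rot: [0.0, 0.778, 0.629, 0.0]
contact_force: [-0.7, 0.8, 2.5]
gripper_width: 0.109
```

Contact came at TCP z ≈ 0.238, so the neck axis is at 0.2056, against 0.2067 from the pictures: this is the slot roof. The weight reads about 2.8 N, so the tug should bring Fz to about +7.2.

Request:
move_arm:
  steps:
    - {"fingers":4,"translation":[0,0,-0.8],"turn":0}
    - {"fingers":4,"translation":[0,0,-0.8],"turn":0}
    - {"fingers":4,"translation":[0,0,0],"turn":0}

```text
t: 16.75
eef_pos: [0.5322, -0.135, 0.2351]
tool_rot: [0.0, 0.778, 0.629, 0.0]
contact_force: [-3.0, 0.4, 5.1]
gripper_width: 0.108
```

Request:
move_arm:
  steps:
    - {"fingers":4,"translation":[0,0,0],"turn":0}

```text
t: 16.88
eef_pos: [0.5322, -0.135, 0.2351]
tool_rot: [0.0, 0.778, 0.629, 0.0]
contact_force: [-2.0, 1.2, 6.4]
gripper_width: 0.109
```

Request:
move_arm:
  steps:
    - {"fingers":4,"translation":[0,0,-0.4],"turn":0}
    - {"fingers":4,"translation":[0,0,0],"turn":0}
    - {"fingers":4,"translation":[0,0,0],"turn":0}

```text
t: 17.25
eef_pos: [0.5322, -0.135, 0.2349]
tool_rot: [0.0, 0.778, 0.629, 0.0]
contact_force: [-2.3, 0.5, 6.3]
gripper_width: 0.111
```

Request:
move_arm:
  steps:
    - {"fingers":4,"translation":[0,0,0],"turn":0}
    - {"fingers":4,"translation":[0,0,0],"turn":0}

```text
t: 17.5
eef_pos: [0.5322, -0.135, 0.2348]
tool_rot: [0.0, 0.778, 0.629, 0.0]
contact_force: [-1.8, 0.2, 6.6]
gripper_width: 0.11
```

Request:
move_arm:
  steps:
    - {"fingers":4,"translation":[0,0,0],"turn":0}
    - {"fingers":4,"translation":[0,0,0],"turn":0}

```text
t: 17.75
eef_pos: [0.5322, -0.135, 0.2349]
tool_rot: [0.0, 0.778, 0.629, 0.0]
contact_force: [-2.6, 0.1, 5.9]
gripper_width: 0.105
```

Request:
move_arm:
  steps:
    - {"fingers":4,"translation":[0,0,0],"turn":0}
    - {"fingers":4,"translation":[0,0,0],"turn":0}

```text
t: 18.0
eef_pos: [0.5322, -0.135, 0.2349]
tool_rot: [0.0, 0.778, 0.629, 0.0]
contact_force: [-2.3, -0.4, 6.5]
gripper_width: 0.109
```

Request:
move_arm:
  steps:
    - {"fingers":4,"translation":[0,0,-0.5],"turn":0}
    - {"fingers":4,"translation":[0,0,0],"turn":0}
    - {"fingers":4,"translation":[0,0,0],"turn":0}

```text
t: 18.38
eef_pos: [0.5323, -0.135, 0.2345]
tool_rot: [0.0, 0.778, 0.629, 0.0]
contact_force: [-2.7, 0.7, 7.7]
gripper_width: 0.113
```

Request:
move_arm:
  steps:
    - {"fingers":4,"translation":[0,0,0],"turn":0}
    - {"fingers":4,"translation":[0,0,0],"turn":0}
    - {"fingers":4,"translation":[0,0,0],"turn":0}

```text
t: 18.75
eef_pos: [0.5322, -0.1351, 0.2345]
tool_rot: [0.0, 0.778, 0.629, 0.0]
contact_force: [-3.0, 0.0, 6.6]
gripper_width: 0.107
```

Request:
move_arm:
  steps:
    - {"fingers":4,"translation":[0,0,0],"turn":0}
    - {"fingers":4,"translation":[0,0,0],"turn":0}
    - {"fingers":4,"translation":[0,0,0],"turn":0}

```text
t: 19.12
eef_pos: [0.5322, -0.1351, 0.2345]
tool_rot: [0.0, 0.778, 0.629, 0.0]
contact_force: [-2.9, -0.3, 6.6]
gripper_width: 0.106
```

The peg carried about 10 N (7.0 + 2.8 from the force, 10.8 from 3.6 mm of sag) for about 1 s. I'll ease up until it carries only the weight, then open.

Request:
move_arm:
  steps:
    - {"fingers":4,"translation":[0,0,-0.0],"turn":0}
    - {"fingers":4,"translation":[0,0,1],"turn":0}
    - {"fingers":4,"translation":[0,0,1],"turn":0}
    - {"fingers":4,"translation":[0,0,0.7],"turn":0}
    - {"fingers":4,"translation":[0,0,0],"turn":0}
    - {"fingers":4,"translation":[0,0,0],"turn":0}

```text
t: 19.88
eef_pos: [0.5321, -0.135, 0.2364]
tool_rot: [0.0, 0.778, 0.629, 0.0]
contact_force: [-0.4, -0.4, 2.3]
gripper_width: 0.106
```

```bash
python3 look.py 8
```

```text
19.875 [ 0.53206163 -0.13501611  0.23640292] [1.31686743e-05 7.77580239e-01 6.28783725e-01 7.58047240e-07] [-0.43322255 -0.35750927  2.33222295] [0.06479763 0.18142614 0.02703769] 0.1057005091545787
```

View pics/d8.png

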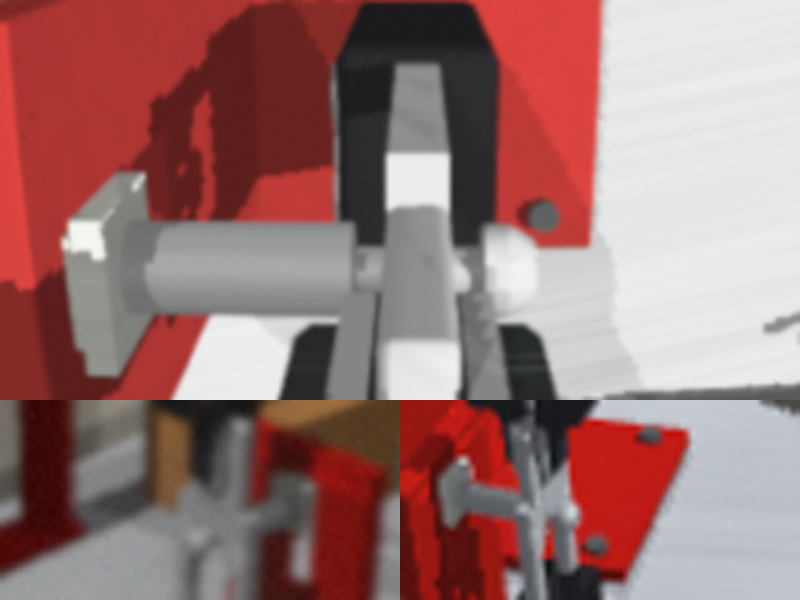

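Request:
move_arm:
  steps:
    - {"fingers":4,"translation":[0,0,0.8],"turn":0}
    - {"fingers":4,"translation":[0,0,0],"turn":0}

```text
t: 20.27
eef_pos: [0.532, -0.135, 0.2372]
tool_rot: [-0.0, 0.778, 0.629, -0.0]
contact_force: [0.4, -0.1, 0.6]
gripper_width: 0.105
```

Request:
move_arm:
  steps:
    - {"fingers":10,"translation":[0,0,0],"turn":0}
    - {"fingers":11,"translation":[0,0,0],"turn":0}
    - {"fingers":12,"translation":[0,0,0],"turn":0}
    - {"fingers":14,"translation":[0,0,0],"turn":0}
    - {"fingers":18,"translation":[0,0,0],"turn":0}
    - {"fingers":24,"translation":[0,0,0],"turn":0}
    - {"fingers":30,"translation":[0,0,0],"turn":0}
    - {"fingers":30,"translation":[0,0,0],"turn":0}
    - {"fingers":30,"translation":[0,0,0],"turn":0}
  newtons: 20

```text
t: 21.4
eef_pos: [0.532, -0.135, 0.2373]
tool_rot: [-0.0, 0.778, 0.629, 0.0]
contact_force: [-0.2, 0.4, -0.3]
gripper_width: 0.353
```

```bash
python3 look.py 9
```

```text
21.4 [ 0.5320182  -0.13499049  0.23728548] [-1.77900329e-05  7.77586237e-01  6.28776306e-01  5.31049052e-06] [-0.15697351  0.42548138 -0.31077534] [-0.06100494 -0.03743615  0.01387718] 0.35284803911019774
```

View pics/d9.png

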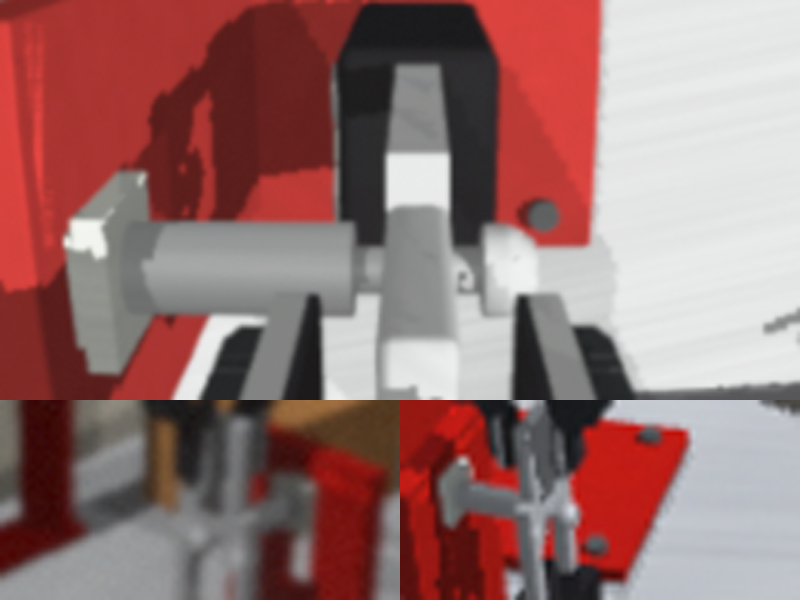

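Both pads are clear of the tab and it hangs where it was, mid-neck. Retreating straight up.

Request:
move_arm:
  steps:
    - {"fingers":30,"translation":[0,0,6],"turn":0}
    - {"fingers":30,"translation":[0,0,12],"turn":0}
    - {"fingers":30,"translation":[0,0,20],"turn":0}
    - {"fingers":30,"translation":[0,0,25],"turn":0}
    - {"fingers":30,"translation":[0,0,25],"turn":0}
    - {"fingers":30,"translation":[0,0,15],"turn":0}
    - {"fingers":30,"translation":[0,0,0],"turn":0}
    - {"fingers":30,"translation":[0,0,0],"turn":0}

```text
t: 22.55
eef_pos: [0.5315, -0.1349, 0.3394]
tool_rot: [-0.001, 0.778, 0.629, -0.0]
contact_force: [0.1, -0.6, -0.4]
gripper_width: 0.356
```

```bash
python3 look.py 10; python3 - <<'E'
import cv2,numpy as np
a=cv2.imread("pics/si10.png");s=cv2.imread("pics/sc10.png")
cv2.imwrite("pics/f.png",np.hstack([cv2.resize(a[80:240,250:380],(390,480),interpolation=2),cv2.resize(s[140:290,160:280],(384,480),interpolation=2)]))
E
```

```text
22.55 [ 0.53154124 -0.13492134  0.33943567] [-5.15785324e-04  7.77558677e-01  6.28809990e-01 -4.84224152e-04] [ 0.05318398 -0.57978518 -0.41592775] [ 0.01329617 -0.04758302  0.0606311 ] 0.3558602438655938
```

View pics/f.png

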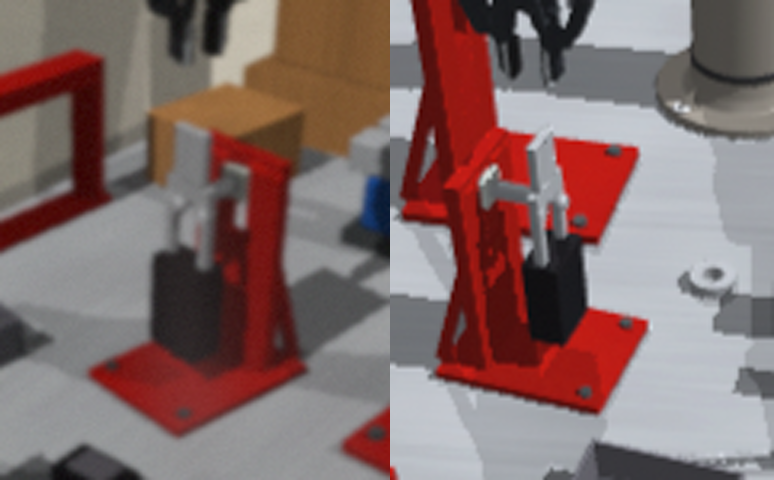

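View pics/w10.png

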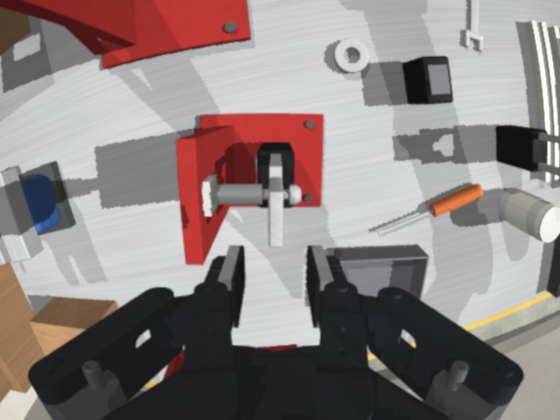

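Request:
move_arm:
  steps:
    - {"fingers":30,"translation":[0,0,0],"turn":0}
    - {"fingers":30,"translation":[0,0,0],"turn":0}
    - {"fingers":30,"translation":[0,0,0],"turn":0}
    - {"fingers":30,"translation":[0,0,0],"turn":0}
    - {"fingers":30,"translation":[0,0,0],"turn":0}
    - {"fingers":30,"translation":[0,0,0],"turn":0}

```text
t: 23.45
eef_pos: [0.532, -0.135, 0.3403]
tool_rot: [0.0, 0.778, 0.629, 0.0]
contact_force: [0.2, -0.9, 0.7]
gripper_width: 0.351
```

```bash
python3 look.py 11; python3 - <<'E'
import cv2,numpy as np
for k in("w","si","sc"):
    d=cv2.absdiff(cv2.imread(f"pics/{k}10.png"),cv2.imread(f"pics/{k}11.png")).max(2);print(k,d.max(),(d>40).sum())
E
```

```text
23.45 [ 0.53202239 -0.13502355  0.34034128] [2.49107130e-05 7.77588642e-01 6.28773332e-01 1.81226913e-05] [ 0.16107042 -0.89730328  0.65419797] [0.03414582 0.02518993 0.00495759] 0.3509617125126822
w 87 904
si 37 0
sc 70 26
```

```bash
python3 look.py 12; python3 - <<'E'
import cv2,numpy as np
for i,j in((10,11),(11,12)):
  for k,(y0,y1,x0,x1) in {"w":(130,250,170,330),"si":(115,215,290,350),"sc":(175,260,180,240)}.items():
    d=cv2.absdiff(cv2.imread(f"pics/{k}{i}.png"),cv2.imread(f"pics/{k}{j}.png")).max(2)[y0:y1,x0:x1];print(i,k,d.max(),(d>40).sum())
E
cat > /tmp/x.py <<'E'
E
python3 -c "
from station import hand_in
print(hand_in())"
```

```text
23.6 [ 0.53200259 -0.13496589  0.34030447] [-2.85810536e-05  7.77564644e-01  6.28803009e-01 -9.05217838e-07] [-0.65154656 -0.06517066 -0.31205459] [ 0.02341099 -0.01846006  0.03403962] 0.34744079991526516
10 w 82 239
10 si 10 0
10 sc 60 1
11 w 17 0
11 si 10 0
11 sc 5 0
the job is handed in; nothing more can be done
None
```

The remote nearest the base is hanging by its keyhole on the neck of the smaller red bracket's peg, and I have handed the job in at about 23.6 s.

- **Hanging:** The plate passed over the peg head without touching it and sits mid-neck. The slot roof met the neck with its axis at about z = 0.206 m; the pictures had given 0.207 m.
- **Tug:** The peg carried about 10 N for roughly 1 s, after about 1 s at around 9 N. The two estimates differ a little: about 9.8 N from the wrist force plus the remote's weight, and about 10.8 N from 3.6 mm of sag. Nothing read near 18 N, but the peg joint itself could not be read. A sideways force of up to about 3 N showed during the tug and was gone after unloading.
- **Release:** I eased up until the peg carried only the weight, opened the jaws, and went straight up 103 mm.
- **Last checks:** The remote looks upright in both fixed cameras. In the final two pictures, 0.15 s apart, nothing around the remote moved. Over the 0.9 s before that only the wrist picture changed clearly, which I put down to the arm still settling. The gripper is clear, and I saw nothing else on the table moved, though I did not measure the other things again.

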